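# Index a junction box round a post and seat it in the drilling jig

### The job

Turn the grey square junction box a quarter turn clockwise (seen from above) by pushing it round against the yellow post, with the post in the box's corner recess, so that its brass spigot points at the blue back stop. Then slide it, flat on the bench, against the blue side stop and along it until its face sits flush on the back stop with the spigot in the slot, hold it pressed home there for a moment with about 10 N on the stop (never over 18 N there), and let go. Never push the box with more than 25 N, do not lift or tip it, and leave the mug, the tape measure and the reel where they are.

Things in the scene. Friction and masses are not known exactly. Their poses are not given: they have to be found in the camera images.
- jig: the jig, a fixed set of post and stops on the bench; origin on the bench under the axis of the post; z up; x points from the post towards the back stop, y to the left seen from the post looking at the back stop. The box when home has its origin at x = 96, y = 31 mm in this frame and its own x axis along the jig's x
- post: fixed upright yellow round pin, 12 mm diameter, 45 mm high; origin on the bench on its axis (the jig's origin). With the pin touching both walls of a recess the box's centre is 41 mm from the pin's axis along each side. Once turned, the box must go at least 20 mm along jig +x before it can move sideways past the pin
- back_stop: fixed blue fence, 30 mm high; its face towards the post is the plane x = 151 mm of the jig frame and reaches from y = -25 to y = 87 mm, with an open-topped slot 32 mm wide and 26 mm deep at y = 31 mm that takes the spigot; its origin is the jig's origin
- side_stop: fixed blue fence, 30 mm high, 22 mm thick; its guiding face is the plane y = -24 mm of the jig frame (the box comes to it from the +y side) and reaches from x = 40 to x = 135 mm; its origin is the jig's origin
- junction_box: loose grey junction box, 110 x 110 mm, 40 mm high, 0.25 to 0.46 kg, lying flat; each upright corner is cut back by a square recess of 20 x 20 mm, so the side faces are 70 mm long, 55 mm from the centre; origin at the centre of its underside, z up, x out of the side with the spigot. At the start that side faces jig +y, roughly, and its far right corner (jig +x, -y) is 1 to 4 cm short of the post
- spigot_tip (a point): middle of the end face of the brass round spigot on the box, 24 mm diameter, 18 mm long, its axis 16 mm above the bench; 73 mm from the box's centre along the box's x
- mug: bystander: grey-blue mug, 85 x 115 x 88 mm, standing to the left of the jig; origin at the centre of its underside
- tape_measure: bystander: yellow and black tape measure, 68 x 72 x 34 mm, to the right of the jig; origin at the centre of its underside
- hemp_reel: bystander: reel with red ends, 61 mm diameter, 56 mm high, to the left of the box; origin at the centre of its underside
There are look-alikes about, which are no part of the job. Of the things that look like the junction_box, take the one that is nearest to the robot's base at the start.

How it is judged:
On the way, in this order (a step that is already met when the one before it is completed fails the run):
1. the box, bearing on the post with the post in its corner recess, is being turned (somewhere between a fifth and four fifths of the way) (contact force between junction_box and post above 0.1 N and angle between the x axis of junction_box and the x axis of jig, either way round between 0.3 and 1.25 rad and horizontal distance between junction_box and post below 0.075 m), for 0.03 s.
2. the box is pressed home on the back stop with more than 5 N, the spigot in the slot (contact force between junction_box and back_stop above 5 N and x of junction_box in the frame of jig between 0.094 and 0.098 m and y of junction_box in the frame of jig between 0.028 and 0.034 m and angle between the x axis of junction_box and the x axis of jig, either way round below 0.035 rad and x of spigot_tip in the frame of jig above 0.156 m), for 0.1 s.
At the end, for the whole second after the job is handed in: The box lies flat and at rest, released, spigot in the slot, its centre within 2 mm of home along the jig's x and 3 mm along its y (flush on the back stop and along the side stop), square within 0.035 rad (x of junction_box in the frame of jig between 0.094 and 0.098 m and y of junction_box in the frame of jig between 0.028 and 0.034 m and angle between the x axis of junction_box and the x axis of jig, either way round below 0.035 rad and x of spigot_tip in the frame of jig above 0.156 m and height (world z) of junction_box below 0.003 m and angle between junction_box's own z axis and vertical below 0.03 rad and linear speed of junction_box below 0.01 m/s and contact force between junction_box and the arm below 0.1 N and contact force between junction_box and the fingers below 0.1 N); the robot touches nothing.
It fails at once if the robot pushes the box with more than 25 N (contact force between junction_box and the fingers above 25 N or contact force between junction_box and the arm above 25 N).
It fails at once if the box is pressed on the back stop with more than 18 N (contact force between junction_box and back_stop above 18 N).
It fails at once if the box is lifted or tipped (height (world z) of junction_box above 0.012 m or angle between junction_box's own z axis and vertical above 0.15 rad).
It fails at once if the mug, the tape measure or the reel is moved more than 15 mm (distance of any of mug, tape_measure, hemp_reel from where it was at the start of the episode above 0.015 m).
It also fails if it takes over 72 s, if anything falls off the work surface, if the arm or the gripper's body presses on something with over 40 N, if the wrist force passes 120 N, or if a joint passes its speed limit or range.

### The arm

A 7-joint arm with a two-finger parallel gripper is mounted at the origin on a cart in front of the work surface, level with it; the furniture and walls round the work are solid. World frame = base frame: x ahead of the robot, y to its left, z up, the work surface at z = 0. Lengths are in m, angles in rad, forces in N, time in s.
With the tool pointing down it reaches from about 0.425 to 0.825 m from the base axis. Payload 3.6 kg.
Tool frame: the origin (TCP) lies at the very end of the fingers, on their centre line; the grasp point (between the pads) lies 19 mm behind it (env.pinch_z is the distance from the TCP to the grasp point, in m); y points along the fingers, x is the direction in which the jaws open and shut, and the axes are right-handed (so a half turn about y gives the same grasp; the last joint's range is limited). The gripper opens to 85 mm and grips with 20 to 120 N. Pads are 22 mm wide; open, the fingers measure 114 mm over their backs; the gripper's body (76 mm by 85 mm) begins 54 mm behind the grasp point. The pads swing forward as they close: fully open they stand 13 mm farther back than shut.
Start: joints at [1.228, 0.615, -0.013, 1.423, 0.008, 1.103, -0.04], TCP at [0.202, -0.618, 0.231] pointing down, gripper open.
Joint ranges: [-3.12, 3.12], [-0.3, 2.06], [-1.34, 1.32], [0.26, 2.42], [-1.36, 4.5], [0.01, 1.98], [-2.84, 2.84]. Speed limits (rad/s): [2.79, 2.79, 3.14, 3.14, 3.14, 3.14, 3.14].

### API

Orientations are given as [roll, pitch, yaw] about the fixed x, y, z axes, in that order (R = Rz(yaw) Ry(pitch) Rx(roll)).
In Python, from bench import env, eyes gives the robot as it stands.
- The arm moves only by the shell command python3 -m handwheel 'ROWS' [OPENING] [FORCE]. ROWS is JSON, a list of rows, each a list of 6 numbers: the shift along the tool's x, y, z in cm, then the turn, a rotation vector about the tool's x, y, z in rad. In form: [[dx, dy, dz, wx, wy, wz], ...]. A call has 1 to 8 rows; each row shifts and turns the commanded pose from where the row before left it, along the tool's axes as they then stand; what a row does not reach is not made up. A row lasts 1/8 s, in which the tool goes at most 62.5 mm and 10.7 degrees, less where a joint would pass 70% of its speed; a pose out of reach is approached as far as the arm can. A call is refused whole if a number of a shift passes 6.25 or a number of a turn 0.188, either way. A call with a gripper value outside its range is refused whole. OPENING is the finger opening in cm, from 0 to 8.54, set as the call begins (- or left out, the last holds). The fingers move at their own pace and stop on an object; FORCE is the grip in N (left out, the last holds). Time passes only in rows, so rows that do not move let the fingers close. It gives the time, the measured TCP pose, the force and the opening at its end, in the units of the state.
- env.get_obs(): the state, without advancing time (a new reading comes with each control period).
- eyes.read_camera(name): name is "scene" or "top" or "wrist"; returns a dict with "img" (480x640x3 uint8, blue, green, red), "fovy" (degrees; the focal length in pixels is half the picture's height over the tangent of half this angle, whatever the lens; pixels are square), "cx", "cy" (the principal point, pixels), "rvec" (rotation vector, rad) and "tvec" (3), from world to camera coordinates, as OpenCV has them; the wrist camera has in their place "hand_eye" (4x4, takes a point from camera to tool coordinates, whose origin is the TCP and whose axes are the tool frame's). Camera axes: x right, y down, z forward; pixel columns grow to the right and rows downward; lengths in m; the calibration is good to about 2 mm. A picture is of the moment at which its call begins: read the wrist's pose just before it. There is no depth.
- env.sign_off(): hands the job in, once; it reports no verdict.
The state is a dict: "t": time; "joint_pos": joint angles; "joint_velocities": joint speeds; "joint_efforts": joint torques, N m; "tcp_pos": TCP position; "eef_rot": TCP orientation; "contact_force": force on the tool from outside, world axes, zero at the start; "ft_torque": the same for the moment, N m; "gripper_width": finger opening in m.
Only numpy, scipy, OpenCV 4.12 (cv2) and the standard library are available. Lean on these libraries where they do the work, as an engineer would, in place of code of your own. Each camera call takes 0.05 s, during which the arm holds its last target.

## Working session

There is one attempt and no reset: what is moved stays moved. The work goes in short steps, Python scripts to look and compute and a shell command to move; the robot and the scene stay as the last step left them, time stands still between calls to the robot, and variables do not carry over. Pictures are saved under pics/ and viewed, and the job is handed in when it is done.

```bash
ls; mkdir -p pics; python3 - <<'E'
from bench import env, eyes
import cv2
o=env.get_obs(); print(o)
for n in ("scene","top"):
    c=eyes.read_camera(n); cv2.imwrite(f"pics/{n}0.png",c["img"]); print(n,{k:v for k,v in c.items() if k!="img"})
E
```

```text
pics
{'t': 0.0, 'joint_pos': array([ 1.22852061,  0.61590248, -0.0126238 ,  1.42492494,  0.00812882,
        1.10342153, -0.04040212]), 'joint_velocities': array([9.67150319e-04, 2.13574603e-03, 5.60023015e-05, 3.87225563e-04,
       5.66519847e-04, 9.83421913e-04, 1.07658240e-03]), 'joint_efforts': array([ 5.65693936e-04, -4.69213665e+01,  2.59136958e-01, -1.71034151e+01,
        9.94141301e-03,  9.53525829e-03, -1.76951744e-05]), 'tcp_pos': array([ 0.20162151, -0.61711583,  0.23014039]), 'eef_rot': array([-1.57085647,  0.00260491, -1.254937  ]), 'contact_force': array([ 0.07615214, -0.38645325,  0.18540799]), 'ft_torque': array([ 0.08924269,  0.00746839, -0.0041921 ]), 'gripper_width': 0.08545614511302739}
scene {'fovy': 57.3603088210735, 'cx': 317.7004919515437, 'cy': 237.76163898096135, 'rvec': array([ 0.91955864, -2.47291091,  1.06777494]), 'tvec': array([0.51244173, 0.26975713, 0.75059584])}
top {'fovy': 44.45158621711687, 'cx': 317.79558418065847, 'cy': 241.17691251212946, 'rvec': array([ 2.16612819, -2.11198663,  0.18193075]), 'tvec': array([0.03414179, 0.61757111, 0.97998524])}
```

View pics/scene0.png

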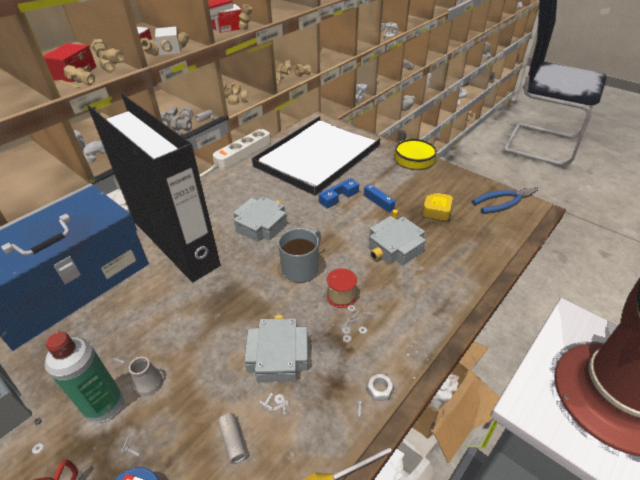

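View pics/top0.png

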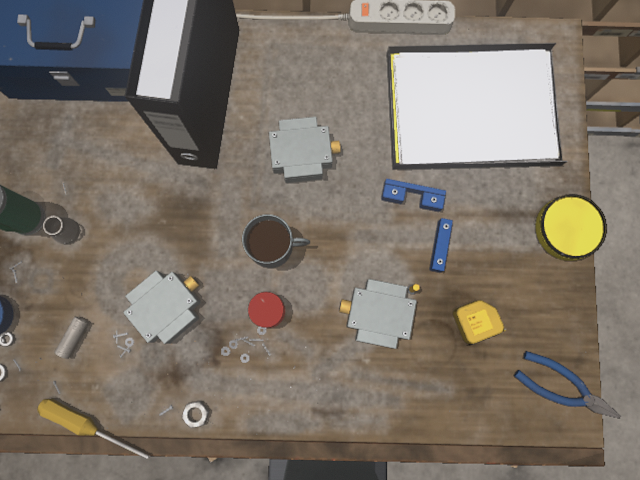

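```bash
cat > h.py <<'E'
import numpy as np, cv2
from scipy.spatial.transform import Rotation as Rn
def K(c):
    h=c["img"].shape[0]; f=h/2/np.tan(np.radians(c["fovy"])/2)
    return np.array([[f,0,c["cx"]],[0,f,c["cy"]],[0,0,1]])
def ray(c,uv):
    R=cv2.Rodrigues(np.array(c["rvec"]))[0]; t=np.array(c["tvec"])
    d=(np.linalg.inv(K(c))@np.array([uv[0],uv[1],1.0]))
    return -R.T@t, R.T@d
def onz(c,uv,z):
    o,d=ray(c,uv); return o+d*(z-o[2])/d[2]
def proj(c,P):
    return cv2.projectPoints(np.atleast_2d(np.array(P,float)),np.array(c["rvec"]),np.array(c["tvec"]),K(c),None)[0].reshape(-1,2)
E
python3 - <<'E'
from h import *; from bench import env,eyes
c=eyes.read_camera("top"); s=eyes.read_camera("scene")
for n,uv,z in [("boxA",(383,313),.04),("boxB",(161,306),.04),("boxC",(301,149),.04),("post",(416,287),.045),("mug",(269,240),.088),("tape",(480,321),.034),("reel",(266,309),.056),("spig",(341,307),.016)]:
    p=onz(c,uv,z); print(n,p.round(4),"scene",proj(s,p).round(0),np.hypot(*p[:2]).round(3))
print("base",proj(c,[0,0,0]))
cv2.imwrite("pics/crop1.png",cv2.resize(c["img"][170:370,300:540],None,fx=3.3,fy=3,interpolation=cv2.INTER_CUBIC)[:600,:792])
E
```

```text
boxA [ 0.4946 -0.0667  0.04  ] scene [[398. 233.]] 0.499
boxB [0.4971 0.3191 0.04  ] scene [[278. 342.]] 0.591
boxC [0.7873 0.0844 0.04  ] scene [[262. 212.]] 0.792
post [ 0.5409 -0.1234  0.045 ] scene [[395. 210.]] 0.555
mug [0.6102 0.1323 0.088 ] scene [[301. 240.]] 0.624
tape [ 0.4853 -0.2372  0.034 ] scene [[439. 201.]] 0.54
reel [0.4957 0.1355 0.056 ] scene [[342. 278.]] 0.514
spig [0.5045 0.0054 0.016 ] scene [[375. 255.]] 0.504
base [[338.25818593 611.31307744]]
```

View pics/crop1.png

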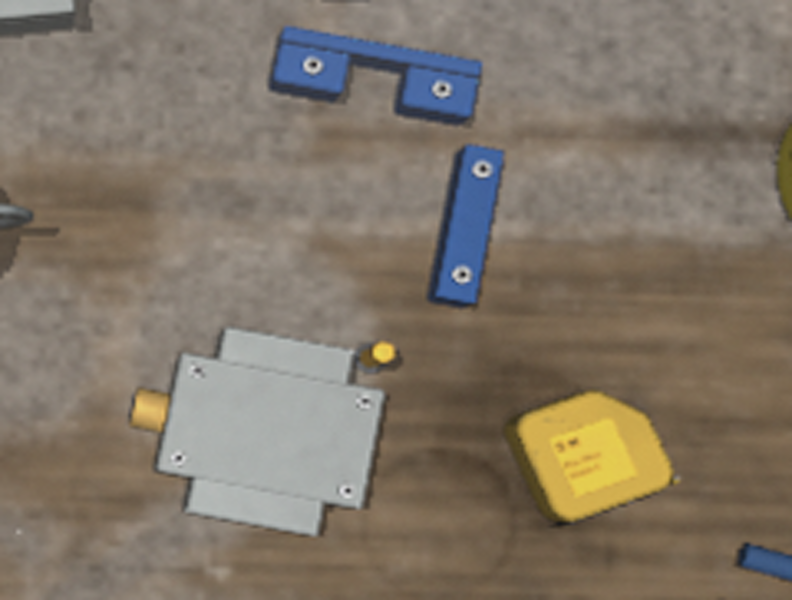

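```bash
cat > meas.py <<'E'
from h import *
from bench import env,eyes
def blobs(m,amin):
    n,l,st,ce=cv2.connectedComponentsWithStats(m.astype(np.uint8))
    return [(st[i,4],ce[i],(l==i)) for i in range(1,n) if st[i,4]>=amin]
if __name__=="__main__":
    c=eyes.read_camera("top"); img=c["img"]; hsv=cv2.cvtColor(img,cv2.COLOR_BGR2HSV)
    H,S,V=[hsv[...,i].astype(int) for i in range(3)]
    roi=np.zeros(H.shape,bool); roi[170:370,330:470]=1
    blue=roi&(H>100)&(H<125)&(S>110)
    for a,ce,m in blobs(blue,60):
        v=V[m]; t=(v.min()+v.max())/2
        print("blue",a,ce.round(1),"V pct",np.percentile(v,[5,25,50,75,95]))
    yel=roi&(H>18)&(H<32)&(S>150)&(V>120)
    for a,ce,m in blobs(yel,8): print("yel",a,ce, onz(c,ce,.045).round(4))
    for y,x in [(313,383),(295,395),(340,375),(320,340),(330,420)]: print((x,y),hsv[y,x])
    cv2.imwrite("pics/c2.png",cv2.resize(img[275:355,335:435],None,fx=8,fy=7.5,interpolation=cv2.INTER_NEAREST))
    cv2.imwrite("pics/c3.png",cv2.resize(img[175:275,375:460],None,fx=6,fy=6,interpolation=cv2.INTER_NEAREST))
E
python3 meas.py
```

```text
blue 795 [414.  192.7] V pct [122.  151.  160.  162.5 165. ]
blue 560 [441.6 244.8] V pct [119.95 154.   157.   159.   162.  ]
yel 35 [415.6 287. ] [ 0.5409 -0.1227  0.045 ]
yel 298 [464.7114094  319.53691275] [ 0.4867 -0.2076  0.045 ]
(383, 313) [ 75   6 173]
(395, 295) [ 75   6 167]
(375, 340) [ 80   4 176]
(340, 320) [ 15  68 136]
(420, 330) [ 16  84 119]
```

View pics/c2.png

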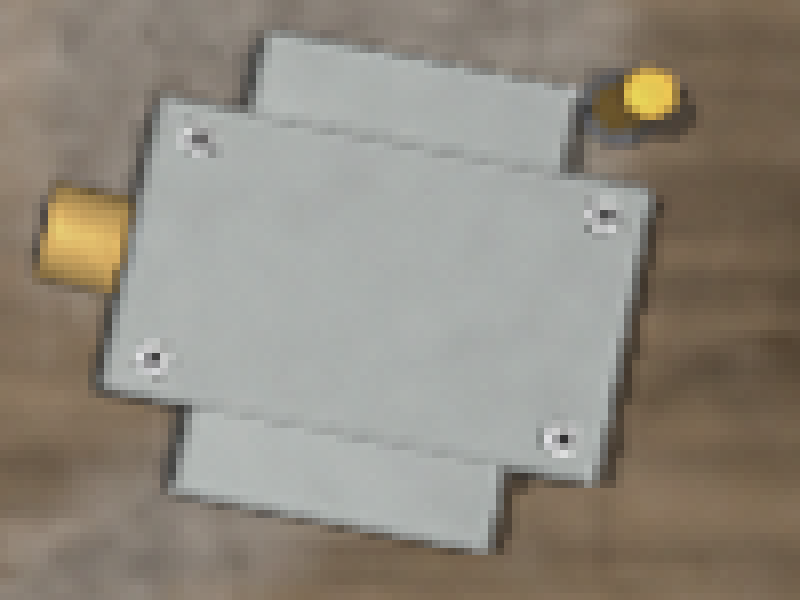

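View pics/c3.png

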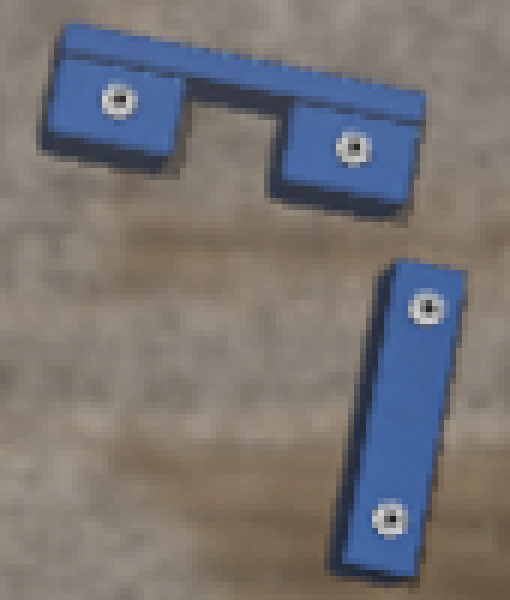

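```bash
cat > pose.py <<'E'
from meas import *
def jig_box(c,verb=True,roi=(170,380,330,500)):
    img=cv2.resize(c["img"],None,fx=4,fy=4,interpolation=cv2.INTER_CUBIC)
    hsv=cv2.cvtColor(img,cv2.COLOR_BGR2HSV); H,S,V=[hsv[...,i].astype(int) for i in range(3)]
    r=np.zeros(H.shape,bool); a,b,d,e=[4*k for k in roi]; r[a:b,d:e]=1
    up=lambda p:(np.asarray(p,float)+.5)/4-.5
    out={}
    yel=r&(H>18)&(H<32)&(S>150)&(V>150)
    y=[q for q in blobs(yel,200) if q[0]<1200]
    if y: out["post"]=onz(c,up(y[0][1]),.045)
    def rect(m,z):
        cn=max(cv2.findContours(m.astype(np.uint8),cv2.RETR_EXTERNAL,cv2.CHAIN_APPROX_NONE)[0],key=cv2.contourArea)
        W=np.array([onz(c,up(p),z)[:2] for p in cn[:,0,:]])
        return cv2.minAreaRect((W*1000).astype(np.float32)), W
    bl=blobs(r&(H>100)&(H<125)&(S>110)&(V>138),2000)
    for a_,ce,m in bl:
        rr,_=rect(m,.03)
        if verb: print("blue",ce/4,"rect centre mm",np.round(rr[0],1),"size",np.round(rr[1],1),"ang",round(rr[2],2))
    g=blobs(r&(S<22)&(V>135),3000)
    if g:
        m=max(g,key=lambda q:q[0])[2]
        m=cv2.morphologyEx(m.astype(np.uint8),cv2.MORPH_CLOSE,np.ones((25,25)))
        rr,W=rect(m,.04); out["box"]=rr
        if verb: print("box rect",np.round(rr[0],1),np.round(rr[1],1),round(rr[2],2))
        M=cv2.moments(m,True); out["boxc"]=onz(c,up((M["m10"]/M["m00"],M["m01"]/M["m00"])),.04)
        if verb: print("box centroid",out["boxc"].round(4))
    if verb and "post" in out: print("post",out["post"].round(4))
    return out
if __name__=="__main__":
    jig_box(eyes.read_camera("top"))
E
python3 pose.py
```

```text
blue [415.83659619 186.85826155] rect centre mm [ 725.4 -125.2] size [109.9   8. ] ang 79.74
blue [394.26731055 192.50690936] rect centre mm [714.2 -86.4] size [37.4 23.6] ang 79.34
blue [433.17397361 200.39750733] rect centre mm [ 701.4 -157.1] size [37.4 23.8] ang 79.42
blue [442.28880088 244.70189335] rect centre mm [ 620.7 -173. ] size [20.4 93.2] ang 79.63
box rect [495.  -64.5] [109.  110.1] 80.0
box centroid [ 0.4943 -0.0644  0.04  ]
post [ 0.5408 -0.1229  0.045 ]
```

```bash
python3 -m handwheel '[[-2.2,0,4.1,0,0,0],[-2.2,0,4.1,0,0,0],[-2.2,0,4.1,0,0,0],[-2.2,0,4.1,0,0,0],[-2.2,0,4.1,0,0,0],[-2.2,0,4.1,0,0,0],[-2.2,0,4.1,0,0,0],[-2.2,0,4.1,0,0,0]]' 0 20; cat > go.py <<'E'
import sys
from h import *
from bench import env
# usage: go.py X Y Z YAWdeg (jig frame mm if prefixed j) -> tool-frame shifts cm
PIN=np.array([.5408,-.1229]); JY=np.radians(-10.35)
o=env.get_obs(); R=Rn.from_euler("xyz",o["eef_rot"])
c,s=np.cos(JY),np.sin(JY); J=np.array([[c,-s],[s,c]])
p=np.array(o["tcp_pos"]); pj=J.T@(p[:2]-PIN)*1000
yaw=np.degrees(o["eef_rot"][2])
print("t",round(o["t"],2),"tcp",p.round(4),"rot",o["eef_rot"].round(4),"jig mm",pj.round(1),"yaw-jig",round(yaw-np.degrees(JY),2),"F",o["contact_force"].round(2),"Fjig",(J.T@o["contact_force"][:2]).round(2),"w",round(o["gripper_width"],4),"j",o["joint_pos"].round(2))
if len(sys.argv)>3:
    t=np.array([float(a) for a in sys.argv[1:4]]); t[:2]=PIN+J@(t[:2]/1000); t[2]/=1000
    print("target world",t.round(4),"tool shift cm",(R.inv().apply(t-p)*100).round(2))
E
python3 go.py
```

```text
t: 1.3
tcp_pos: [0.4599, -0.3475, 0.2314]
eef_rot: [-1.571, -0.0, -1.255]
contact_force: [-0.4, -0.9, -0.1]
gripper_width: -0.0003
t 1.3 tcp [ 0.4599 -0.3475  0.2314] rot [-1.5706e+00 -3.0000e-04 -1.2551e+00] jig mm [ -39.2 -235.5] yaw-jig -61.56 F [-0.38 -0.85 -0.09] Fjig [-0.22 -0.91] w -0.0003 j [ 0.64  0.5  -0.04  1.64  0.02  1.   -0.67]
```

```bash
python3 -m handwheel '[[0,0,0,0,-0.179,0],[0,0,0,0,-0.179,0],[0,0,0,0,-0.179,0],[0,0,0,0,-0.179,0],[0,0,0,0,-0.179,0],[0,0,0,0,-0.179,0]]'; python3 go.py -116 104 150
```

```text
t: 2.05
tcp_pos: [0.4588, -0.3487, 0.2313]
eef_rot: [-1.571, 0.0, -0.175]
contact_force: [-0.1, -0.5, 0.0]
gripper_width: -0.0001
t 2.05 tcp [ 0.4588 -0.3487  0.2313] rot [-1.5708e+00  1.0000e-04 -1.7530e-01] jig mm [ -40.  -236.9] yaw-jig 0.3 F [-0.08 -0.49  0.03] Fjig [ 0.01 -0.5 ] w -0.0001 j [ 0.82  0.52 -0.33  1.64  0.19  1.02  0.26]
target world [4.454e-01 2.000e-04 1.500e-01] tool shift cm [-7.41  8.13 34.13]
```

```bash
python3 -m handwheel '[[-0.9,0.5,4.3,0,0,0],[-0.9,0.5,4.3,0,0,0],[-0.9,0.5,4.3,0,0,0],[-0.9,0.5,4.3,0,0,0],[-0.9,0.5,4.3,0,0,0],[-0.9,0.5,4.3,0,0,0],[-0.9,0.5,4.3,0,0,0],[-0.9,0.5,4.3,0,0,0]]'; python3 go.py -116 106 60; python3 - <<'E'
from bench import eyes
import cv2
for n in ("top","wrist","scene"):
    cv2.imwrite(f"pics/{n}1.png",eyes.read_camera(n)["img"])
E
```

```text
t: 3.05
tcp_pos: [0.4502, 0.004, 0.1914]
eef_rot: [-1.571, -0.001, -0.181]
contact_force: [0.1, 0.4, -0.7]
gripper_width: -0.0
t 3.05 tcp [0.4502 0.004  0.1914] rot [-1.5707e+00 -9.0000e-04 -1.8140e-01] jig mm [-111.9  108.5] yaw-jig -0.04 F [ 0.1   0.43 -0.72] Fjig [0.03 0.44] w -0.0 j [ 0.22  0.39 -0.38  2.02  0.2   0.77 -0.46]
target world [0.4457 0.0022 0.06  ] tool shift cm [-0.42 13.14 -0.25]
```

View pics/wrist1.png

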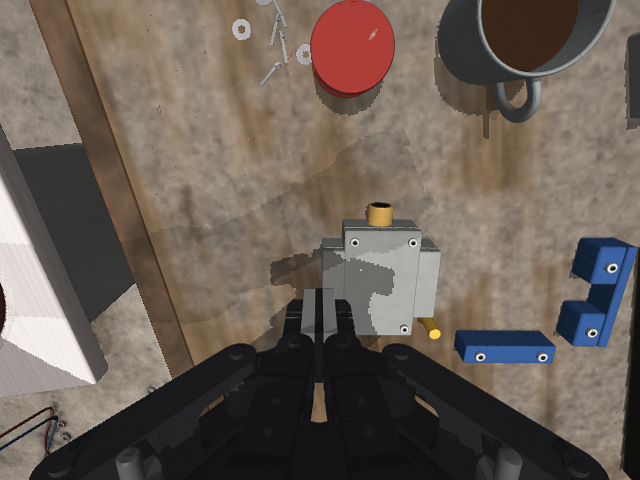

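View pics/scene1.png

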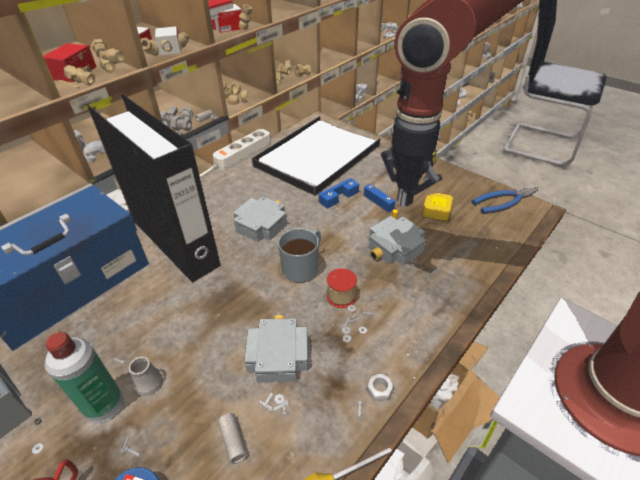

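```bash
python3 - <<'E'
from h import *; from bench import env,eyes
s=eyes.read_camera("scene"); c=eyes.read_camera("top"); p=env.get_obs()["tcp_pos"]
print(proj(s,p),proj(c,p)); u,v=proj(s,p)[0].astype(int)
for h in (.02,.04,.073): print(h,proj(s,p+[0,0,h]))
print("x +-14.5",proj(s,[p+np.array([.984,-.18,0])*k for k in(-.0145,.0145)]))
cv2.imwrite("pics/s2.png",cv2.resize(s["img"][v-90:v+60,u-70:u+130],None,fx=4,fy=4,interpolation=cv2.INTER_CUBIC))
E
```

```text
[[406.19286412 202.5375431 ]] [[348.30096074 337.91292032]]
0.02 [[407.48521226 194.18352748]]
0.04 [[408.8209077  185.54930552]]
0.073 [[411.12553942 170.65167165]]
x +-14.5 [[411.8470995  206.21138243]
 [400.65077809 198.93657282]]
```

View pics/s2.png

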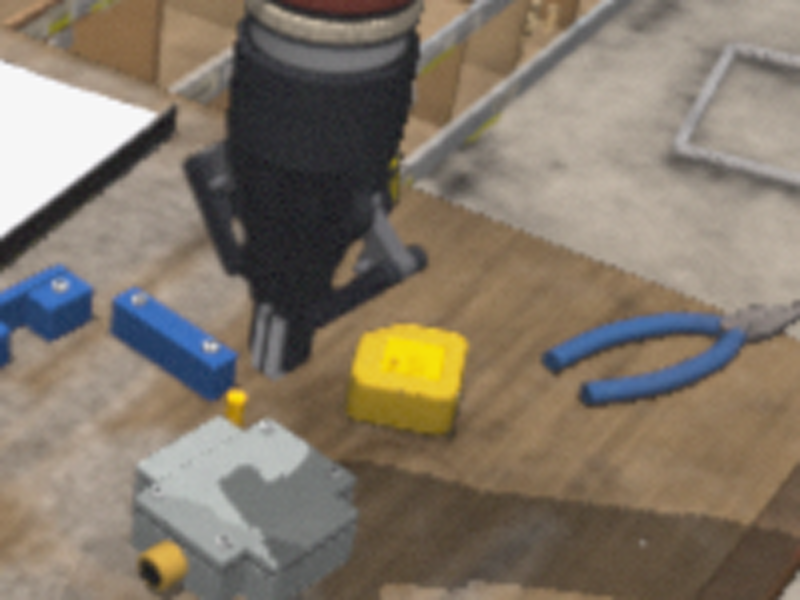

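View pics/top1.png

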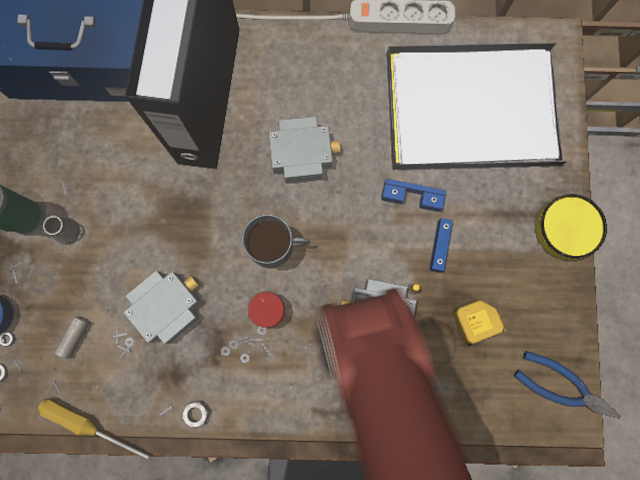

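```bash
python3 -m handwheel '[[-0.1,3.5,0,0,0,0],[-0.1,3.5,0,0,0,0],[-0.1,3.5,-0.1,0,0,0],[-0.1,3.5,-0.1,0,0,0],[0,2.7,0,0,0,0],[0,1.2,0,0,0,0]]'; python3 go.py -116 106 12; python3 - <<'E'
from h import *; from bench import env,eyes
s=eyes.read_camera("scene"); p=env.get_obs()["tcp_pos"]
u,v=proj(s,p)[0].astype(int)
cv2.imwrite("pics/s3.png",cv2.resize(s["img"][v-90:v+60,u-100:u+100],None,fx=4,fy=4,interpolation=cv2.INTER_CUBIC))
cv2.imwrite("pics/w3.png",eyes.read_camera("wrist")["img"])
E
```

```text
t: 4.05
tcp_pos: [0.4456, -0.0003, 0.0111]
eef_rot: [-1.572, 0.001, -0.184]
contact_force: [-0.1, -0.0, 0.6]
gripper_width: -0.0002
t 4.05 tcp [ 4.456e-01 -3.000e-04  1.110e-02] rot [-1.5723e+00  1.3000e-03 -1.8370e-01] jig mm [-115.7  103.5] yaw-jig -0.18 F [-0.06 -0.02  0.6 ] Fjig [-0.06 -0.03] w -0.0002 j [ 0.07  0.7  -0.17  2.19  0.41  0.28 -0.64]
target world [0.4457 0.0022 0.012 ] tool shift cm [-0.03 -0.09  0.25]
```

View pics/s3.png

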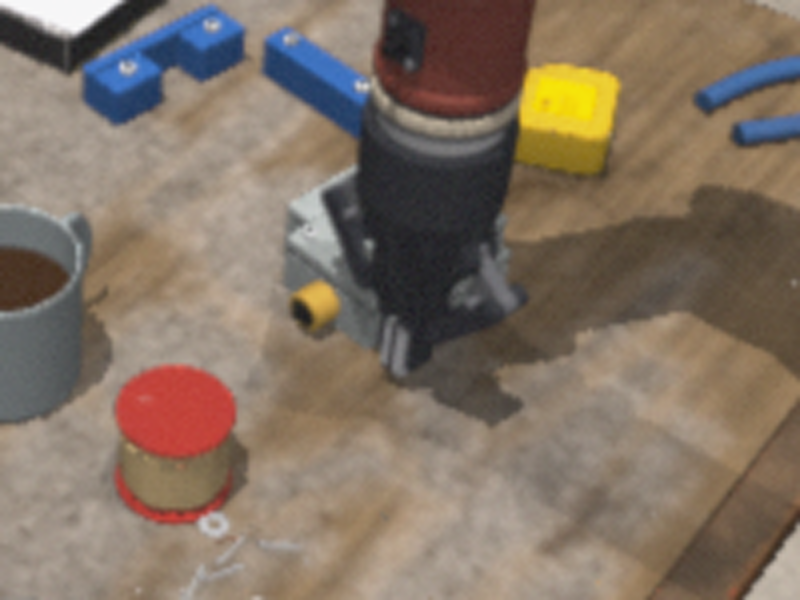

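View pics/w3.png

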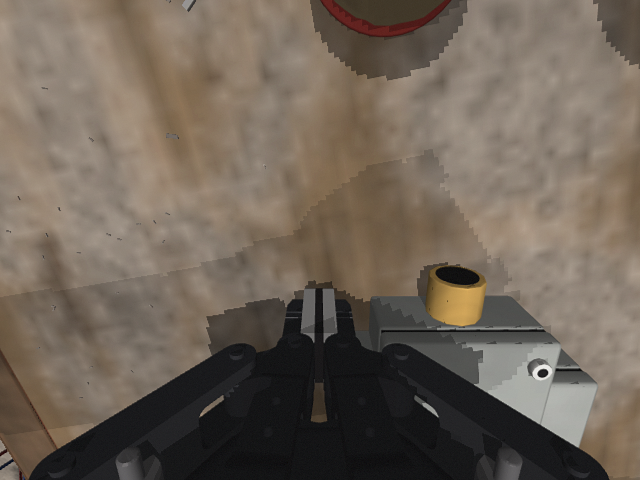

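```bash
python3 -m handwheel '[[0.5,0,-0.4,0,0,0],[0.4,0,-0.35,0,0,0],[0.1,0,-0.1,0,0,0],[0.2,0,-0.1,0,0,0],[0.2,0,-0.1,0,0,0],[0.2,0,-0.1,0,0,0],[0.2,0,-0.1,0,0,0]]'; python3 go.py -90.5 87 12; python3 - <<'E'
from h import *; from bench import env,eyes
s=eyes.read_camera("scene"); p=env.get_obs()["tcp_pos"]
u,v=proj(s,p)[0].astype(int)
cv2.imwrite("pics/s4.png",cv2.resize(s["img"][v-90:v+60,u-100:u+100],None,fx=4,fy=4,interpolation=cv2.INTER_CUBIC))
cv2.imwrite("pics/w4.png",eyes.read_camera("wrist")["img"])
E
```

```text
t: 5.03
tcp_pos: [0.4608, -0.0137, 0.0123]
eef_rot: [-1.571, 0.001, -0.181]
contact_force: [-1.9, 2.1, 0.9]
gripper_width: 0.0002
t 5.03 tcp [ 0.4608 -0.0137  0.0123] rot [-1.5706e+00  1.0000e-03 -1.8060e-01] jig mm [-98.3  93. ] yaw-jig 0.0 F [-1.92  2.12  0.92] Fjig [-2.27  1.74] w 0.0002 j [ 0.11  0.71 -0.19  2.15  0.41  0.32 -0.61]
target world [ 0.4674 -0.0211  0.012 ] tool shift cm [ 0.78  0.03 -0.6 ]
```

View pics/w4.png

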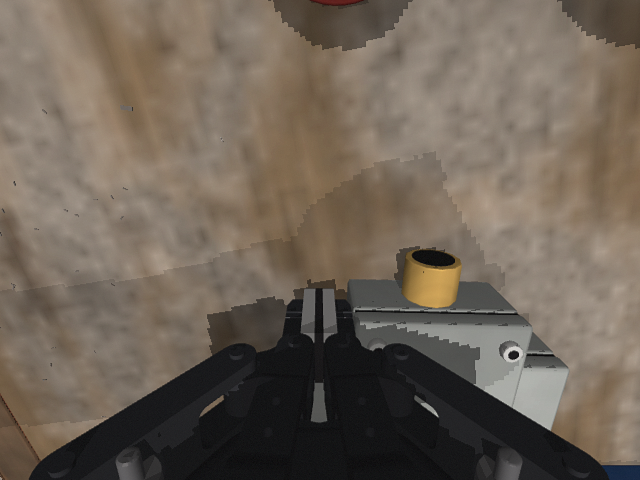

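```bash
python3 -m handwheel '[[0.15,0,-0.1,0,0,0],[0.15,0,-0.1,0,0,0],[0.15,0,-0.1,0,0,0],[0.15,0,-0.1,0,0,0],[0,0,0,0,0,0]]'; python3 go.py -90.5 87 12
```

```text
t: 5.75
tcp_pos: [0.4666, -0.0193, 0.0123]
eef_rot: [-1.571, -0.0, -0.181]
contact_force: [-1.3, 2.0, 0.4]
gripper_width: -0.0002
t 5.75 tcp [ 0.4666 -0.0193  0.0123] rot [-1.5708e+00 -2.0000e-04 -1.8120e-01] jig mm [-91.6  88.6] yaw-jig -0.03 F [-1.34  2.03  0.39] Fjig [-1.69  1.76] w -0.0002 j [ 0.13  0.71 -0.2   2.13  0.41  0.33 -0.59]
target world [ 0.4674 -0.0211  0.012 ] tool shift cm [ 0.11  0.03 -0.16]
```

```bash
python3 - <<'E'
from h import *; from bench import env,eyes
s=eyes.read_camera("scene"); p=env.get_obs()["tcp_pos"]
u,v=proj(s,p)[0].astype(int)
cv2.imwrite("pics/s5.png",cv2.resize(s["img"][v-90:v+60,u-100:u+100],None,fx=4,fy=4,interpolation=cv2.INTER_CUBIC))
E
```

```text
(no output)
```

View pics/s5.png

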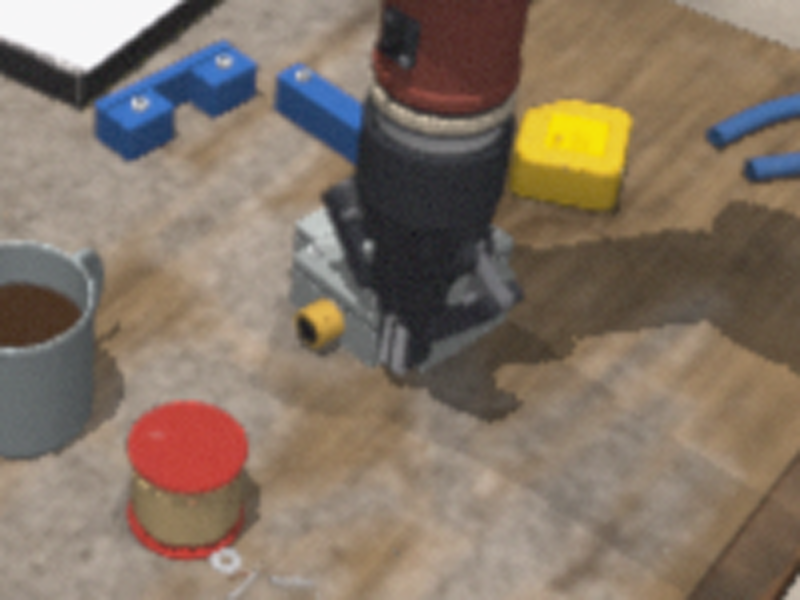

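Cluster sits in the near-left recess (crop ~395,355), spigot still at +y. Small steps on until the pin bites.

```bash
python3 -m handwheel '[[0.1,0,-0.1,0,0,0],[0.05,0,-0.05,0,0,0],[0,0,0,0,0,0]]'; python3 go.py -90.5 87 12;python3 -m handwheel '[[0.1,0,-0.1,0,0,0],[0,0,0,0,0,0]]'; python3 go.py -90.5 87 12
```

```text
t: 6.18
tcp_pos: [0.4672, -0.0203, 0.0123]
eef_rot: [-1.57, 0.001, -0.18]
contact_force: [-3.1, 3.9, 1.8]
gripper_width: 0.0002
t 6.17 tcp [ 0.4672 -0.0203  0.0123] rot [-1.5703e+00  8.0000e-04 -1.8020e-01] jig mm [-90.8  87.7] yaw-jig 0.03 F [-3.06  3.87  1.76] Fjig [-3.71  3.26] w 0.0002 j [ 0.13  0.71 -0.2   2.13  0.41  0.33 -0.59]
target world [ 0.4674 -0.0211  0.012 ] tool shift cm [ 0.03  0.03 -0.07]
t: 6.42
tcp_pos: [0.4684, -0.0219, 0.0122]
eef_rot: [-1.571, 0.0, -0.181]
contact_force: [-3.2, 4.0, 0.9]
gripper_width: 0.0001
t 6.42 tcp [ 0.4684 -0.0219  0.0122] rot [-1.5706e+00  2.0000e-04 -1.8070e-01] jig mm [-89.4  86.4] yaw-jig -0.01 F [-3.25  4.04  0.88] Fjig [-3.92  3.39] w 0.0001 j [ 0.14  0.72 -0.2   2.13  0.41  0.34 -0.59]
target world [ 0.4674 -0.0211  0.012 ] tool shift cm [-0.11  0.02  0.06]
```

```bash
python3 -m handwheel '[[0.1,0,-0.1,0,0,0],[0,0,0,0,0,0]]'; python3 go.py -90.5 87 12
```

```text
t: 6.68
tcp_pos: [0.4684, -0.022, 0.0122]
eef_rot: [-1.57, 0.002, -0.18]
contact_force: [-4.1, 5.0, 1.5]
gripper_width: -0.0
t 6.67 tcp [ 0.4684 -0.022   0.0122] rot [-1.5697  0.0016 -0.1796] jig mm [-89.4  86.3] yaw-jig 0.06 F [-4.12  5.04  1.5 ] Fjig [-4.96  4.22] w -0.0 j [ 0.14  0.72 -0.2   2.13  0.41  0.34 -0.59]
target world [ 0.4674 -0.0211  0.012 ] tool shift cm [-0.11  0.02  0.07]
```

```bash
python3 -m handwheel '[[0.35,0,0.35,0,0.04,0],[0.35,0,0.35,0,0.04,0],[0.35,0,0.35,0,0.04,0],[0.35,0,0.35,0,0.04,0]]'; python3 go.py
```

```text
t: 7.18
tcp_pos: [0.4849, -0.0119, 0.0122]
eef_rot: [-1.571, 0.003, -0.341]
contact_force: [-5.1, 5.2, 1.7]
gripper_width: -0.0004
t 7.17 tcp [ 0.4849 -0.0119  0.0122] rot [-1.5709  0.0029 -0.3413] jig mm [-75.   99.1] yaw-jig -9.21 F [-5.11  5.19  1.68] Fjig [-5.96  4.18] w -0.0004 j [ 0.1   0.73 -0.18  2.08  0.33  0.36 -0.69]
```

```bash
python3 -m handwheel '[[0.35,0,0.35,0,0.04,0],[0.35,0,0.35,0,0.04,0],[0.35,0,0.35,0,0.04,0],[0.35,0,0.35,0,0.04,0],[0.35,0,0.35,0,0.04,0],[0.35,0,0.35,0,0.04,0],[0.35,0,0.35,0,0.04,0],[0.35,0,0.35,0,0.04,0]]'; python3 go.py;  python3 - <<'E'
from h import *; from bench import env,eyes
s=eyes.read_camera("scene"); p=env.get_obs()["tcp_pos"]
u,v=proj(s,p)[0].astype(int)
cv2.imwrite("pics/s6.png",cv2.resize(s["img"][v-90:v+60,u-100:u+100],None,fx=4,fy=4,interpolation=cv2.INTER_CUBIC))
cv2.imwrite("pics/w6.png",eyes.read_camera("wrist")["img"])
cv2.imwrite("pics/t6.png",eyes.read_camera("top")["img"])
E
```

```text
t: 8.18
tcp_pos: [0.5244, 0.0004, 0.0123]
eef_rot: [-1.569, 0.001, -0.662]
contact_force: [-1.4, 4.5, -0.7]
gripper_width: -0.0001
t 8.18 tcp [5.244e-01 4.000e-04 1.230e-02] rot [-1.5689e+00  6.0000e-04 -6.6160e-01] jig mm [-38.3 118.3] yaw-jig -27.56 F [-1.38  4.47 -0.67] Fjig [-2.16  4.15] w -0.0001 j [ 0.04  0.75 -0.12  1.98  0.19  0.42 -0.89]
```

View pics/s6.png

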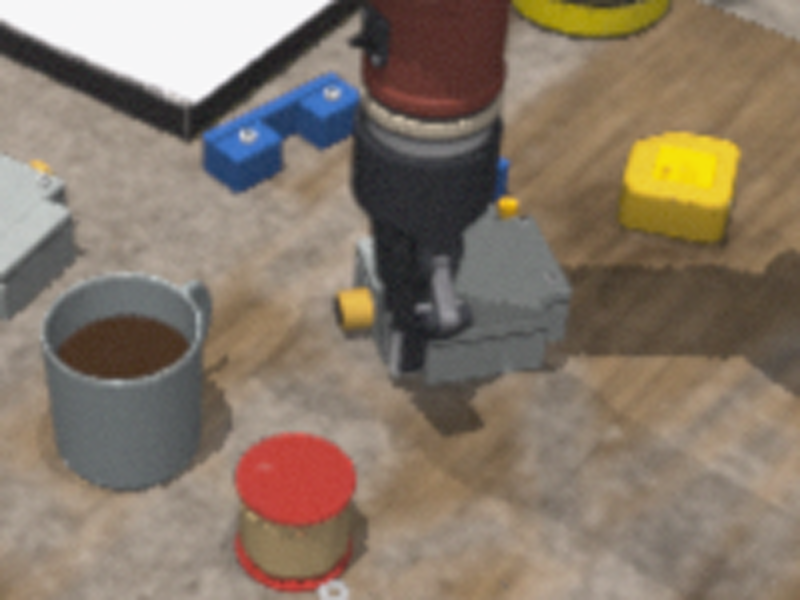

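View pics/w6.png

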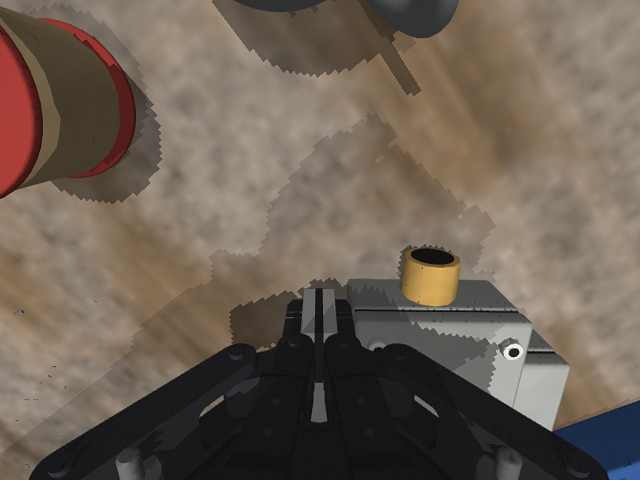

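View pics/t6.png

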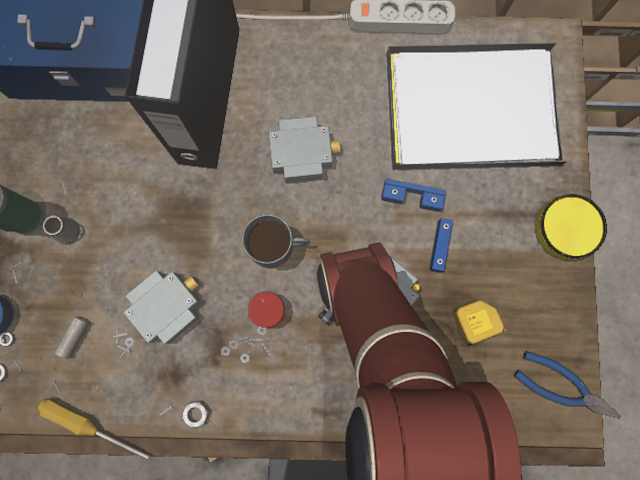

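```bash
python3 -m handwheel '[[0.35,0,0.35,0,0.04,0],[0.35,0,0.35,0,0.04,0],[0.35,0,0.35,0,0.04,0],[0.35,0,0.35,0,0.04,0],[0.35,0,0.35,0,0.04,0],[0.35,0,0.35,0,0.04,0],[0.35,0,0.35,0,0.04,0],[0.35,0,0.35,0,0.04,0]]'; python3 go.py
```

```text
t: 9.32
tcp_pos: [0.5647, -0.0007, 0.0125]
eef_rot: [-1.568, -0.0, -0.982]
contact_force: [-0.0, 5.0, -0.2]
gripper_width: -0.0
t 9.32 tcp [ 0.5647 -0.0007  0.0125] rot [-1.5679e+00 -3.0000e-04 -9.8220e-01] jig mm [  1.6 124.5] yaw-jig -45.93 F [-0.03  4.98 -0.17] Fjig [-0.92  4.89] w -0.0 j [-0.01  0.78 -0.05  1.87  0.07  0.49 -1.08]
```

```bash
python3 -m handwheel '[[0.35,0,0.35,0,0.04,0],[0.35,0,0.35,0,0.04,0],[0.35,0,0.35,0,0.04,0],[0.35,0,0.35,0,0.04,0],[0.35,0,0.35,0,0.04,0],[0.35,0,0.35,0,0.04,0],[0.35,0,0.35,0,0.04,0],[0.35,0,0.35,0,0.04,0]]'; python3 go.py
```

```text
t: 10.32
tcp_pos: [0.6021, -0.0144, 0.0127]
eef_rot: [-1.568, -0.0, -1.303]
contact_force: [2.5, 4.1, -2.4]
gripper_width: 0.0001
t 10.32 tcp [ 0.6021 -0.0144  0.0127] rot [-1.5678e+00 -2.0000e-04 -1.3030e+00] jig mm [ 40.8 117.8] yaw-jig -64.31 F [ 2.54  4.11 -2.42] Fjig [1.76 4.5 ] w 0.0001 j [-0.03  0.82  0.03  1.76 -0.05  0.56 -1.27]
```

```bash
python3 -m handwheel '[[0.35,0,0.35,0,0.04,0],[0.35,0,0.35,0,0.04,0],[0.35,0,0.35,0,0.04,0],[0.35,0,0.35,0,0.04,0],[0.35,0,0.35,0,0.04,0],[0.35,0,0.35,0,0.04,0],[0.35,0,0.35,0,0.04,0],[0.35,0,0.35,0,0.04,0]]'; python3 go.py; python3 -m handwheel '[[0.35,0,0.35,0,0.04,0],[0.35,0,0.35,0,0.04,0],[0.35,0,0.35,0,0.04,0],[0,0,0,0,0,0]]';python3 go.py; python3 - <<'E'
from h import *; from bench import env,eyes
s=eyes.read_camera("scene"); p=env.get_obs()["tcp_pos"]
u,v=proj(s,p)[0].astype(int)
cv2.imwrite("pics/s7.png",cv2.resize(s["img"][v-90:v+60,u-100:u+100],None,fx=4,fy=4,interpolation=cv2.INTER_CUBIC))
cv2.imwrite("pics/t7.png",eyes.read_camera("top")["img"])
E
```

```text
t: 11.32
tcp_pos: [0.6334, -0.039, 0.0127]
eef_rot: [-1.568, 0.0, -1.624]
contact_force: [3.0, 3.4, -1.4]
gripper_width: -0.0001
t 11.32 tcp [ 0.6334 -0.039   0.0127] rot [-1.5677  0.     -1.6235] jig mm [76.  99.1] yaw-jig -82.67 F [ 3.03  3.38 -1.36] Fjig [2.38 3.87] w -0.0001 j [-0.04  0.85  0.12  1.66 -0.15  0.63 -1.47]
t: 11.82
tcp_pos: [0.6432, -0.0511, 0.0129]
eef_rot: [-1.567, -0.0, -1.743]
contact_force: [4.5, 3.6, -2.0]
gripper_width: -0.0004
t 11.82 tcp [ 0.6432 -0.0511  0.0129] rot [-1.5667e+00 -3.0000e-04 -1.7433e+00] jig mm [87.8 89. ] yaw-jig -89.54 F [ 4.5   3.6  -2.04] Fjig [3.78 4.35] w -0.0004 j [-0.04  0.87  0.15  1.63 -0.19  0.66 -1.54]
```

View pics/s7.png

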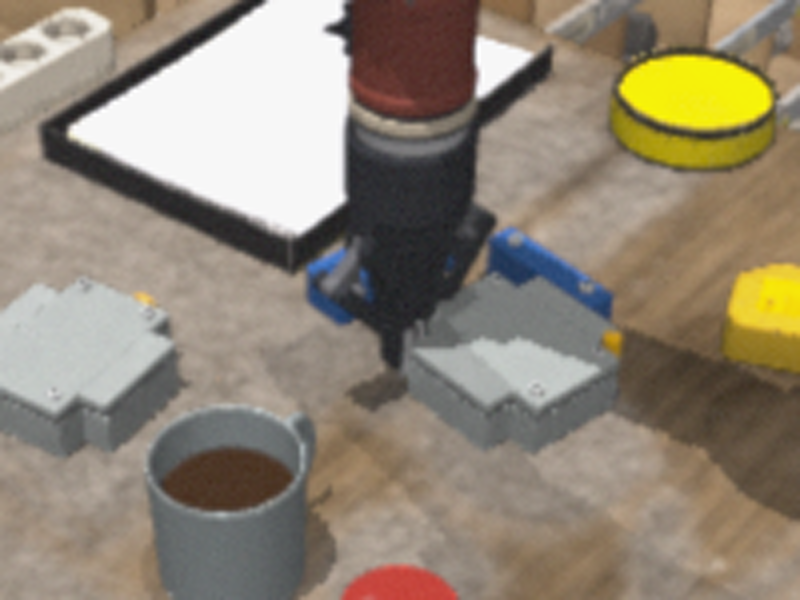

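View pics/t7.png

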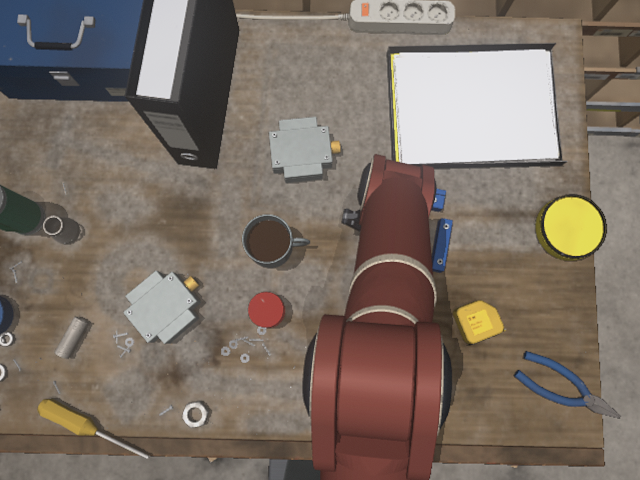

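```bash
python3 -m handwheel '[[-0.6,0,0.5,0,0,0],[-0.6,0,0.5,0,0,0],[0,-2,0,0,0,0],[0,-4,0,0,0,0],[0,-4,0,0,0,0],[0,-1,0,0,0,0]]' 3.0; python3 go.py -45 41 110
```

```text
t: 12.68
tcp_pos: [0.6546, -0.0419, 0.127]
eef_rot: [-1.564, -0.001, -1.743]
contact_force: [-0.3, 0.7, -0.4]
gripper_width: 0.0298
t 12.68 tcp [ 0.6546 -0.0419  0.127 ] rot [-1.5642e+00 -9.0000e-04 -1.7426e+00] jig mm [ 97.4 100.2] yaw-jig -89.49 F [-0.28  0.66 -0.42] Fjig [-0.4  0.6] w 0.0298 j [-0.08  0.73  0.19  1.53 -0.16  0.89 -1.58]
target world [ 0.5039 -0.0745  0.11  ] tool shift cm [  5.79   1.61 -14.3 ]
```

```bash
python3 -m handwheel '[[1.45,0,-3.6,0,0,0],[1.45,0,-3.6,0,0,0],[1.45,0,-3.6,0,0.009,0],[1.45,0,-3.5,-0.006,0,0],[0,0,0,0,0,0]]'; python3 go.py -45 41 14;  python3 - <<'E'
from h import *; from bench import env,eyes
s=eyes.read_camera("scene"); p=env.get_obs()["tcp_pos"]
u,v=proj(s,p)[0].astype(int)
cv2.imwrite("pics/s8.png",cv2.resize(s["img"][v-60:v+90,u-100:u+100],None,fx=4,fy=4,interpolation=cv2.INTER_CUBIC))
cv2.imwrite("pics/w8.png",eyes.read_camera("wrist")["img"])
E
```

```text
t: 13.3
tcp_pos: [0.4981, -0.0743, 0.1223]
eef_rot: [-1.582, -0.001, -1.754]
contact_force: [0.5, -0.2, 0.1]
gripper_width: 0.0301
t 13.3 tcp [ 0.4981 -0.0743  0.1223] rot [-1.5817e+00 -1.4000e-03 -1.7537e+00] jig mm [-50.7  40.1] yaw-jig -90.13 F [ 0.55 -0.2   0.11] Fjig [ 0.57 -0.1 ] w 0.0301 j [-0.02  0.55  0.18  1.96 -0.15  0.65 -1.49]
target world [ 0.5039 -0.0745  0.014 ] tool shift cm [-0.1  10.83  0.69]
```

View pics/w8.png

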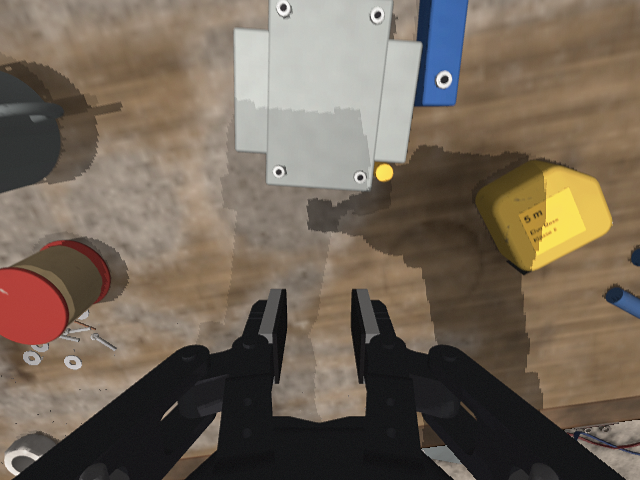

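View pics/s8.png

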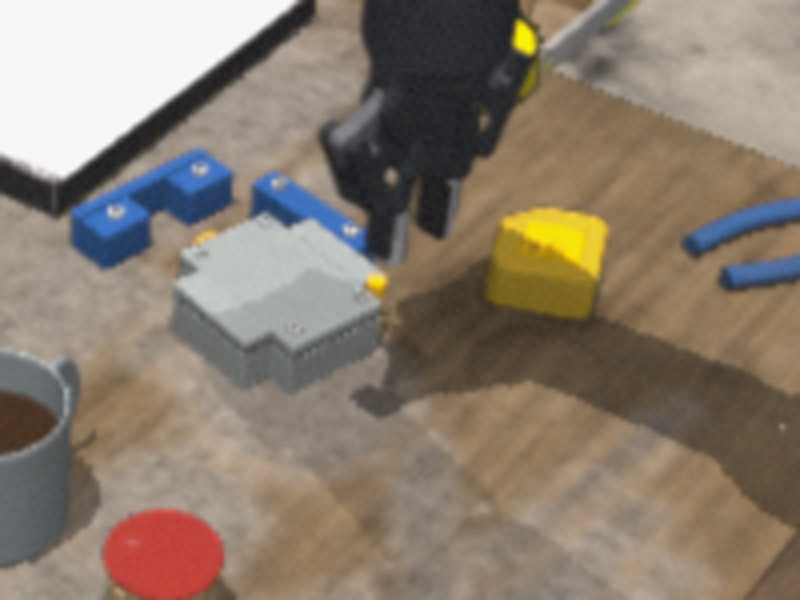

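```bash
python3 -m handwheel '[[0,3.5,0.2,0,0,0],[0,3.5,0.2,0,0,0],[0,2.5,0.1,0.006,0,0],[0,1.2,0,0,0,0],[0,0,0,0,0,0]]'; python3 go.py -25 41 14
```

```text
t: 14.02
tcp_pos: [0.507, -0.0733, 0.0148]
eef_rot: [-1.572, 0.0, -1.75]
contact_force: [0.2, -0.0, -0.3]
gripper_width: 0.0299
t 14.03 tcp [ 0.507  -0.0733  0.0148] rot [-1.5715e+00  1.0000e-04 -1.7496e+00] jig mm [-42.2  42.7] yaw-jig -89.9 F [ 0.21 -0.03 -0.28] Fjig [0.21 0.  ] w 0.0299 j [ 0.02  0.74  0.12  2.01 -0.2   0.4  -1.45]
target world [ 0.5236 -0.0781  0.014 ] tool shift cm [0.18 0.07 1.72]
```

```bash
python3 -m handwheel '[[0.1,0,0.8,0,0,0],[0.1,0,0.6,0,0,0],[0,0,0.4,0,0,0],[0,0,0.5,0,0,0],[0,0,0.5,0,0,0],[0,0,0.5,0,0,0],[0,0,0.5,0,0,0],[0,0,0.5,0,0,0]]'; python3 go.py; python3 -m handwheel '[[0,0,0.4,0,0,0],[0,0,0,0,0,0]]'; python3 go.py;  python3 - <<'E'
from bench import eyes; import cv2
cv2.imwrite("pics/w9.png",eyes.read_camera("wrist")["img"])
E
```

```text
t: 15.02
tcp_pos: [0.5488, -0.0828, 0.0152]
eef_rot: [-1.571, 0.0, -1.749]
contact_force: [-2.2, 1.0, 1.1]
gripper_width: 0.0303
t 15.03 tcp [ 0.5488 -0.0828  0.0152] rot [-1.5711e+00  3.0000e-04 -1.7495e+00] jig mm [ 0.7 40.9] yaw-jig -89.89 F [-2.25  0.96  1.14] Fjig [-2.38  0.54] w 0.0303 j [ 0.03  0.77  0.13  1.89 -0.19  0.49 -1.46]
t: 15.28
tcp_pos: [0.5538, -0.0837, 0.0153]
eef_rot: [-1.568, 0.0, -1.75]
contact_force: [-0.9, 0.9, 0.2]
gripper_width: 0.0299
t 15.28 tcp [ 0.5538 -0.0837  0.0153] rot [-1.5685e+00  2.0000e-04 -1.7496e+00] jig mm [ 5.7 40.9] yaw-jig -89.89 F [-0.92  0.95  0.18] Fjig [-1.07  0.77] w 0.0299 j [ 0.03  0.78  0.13  1.88 -0.19  0.49 -1.46]
```

View pics/w9.png

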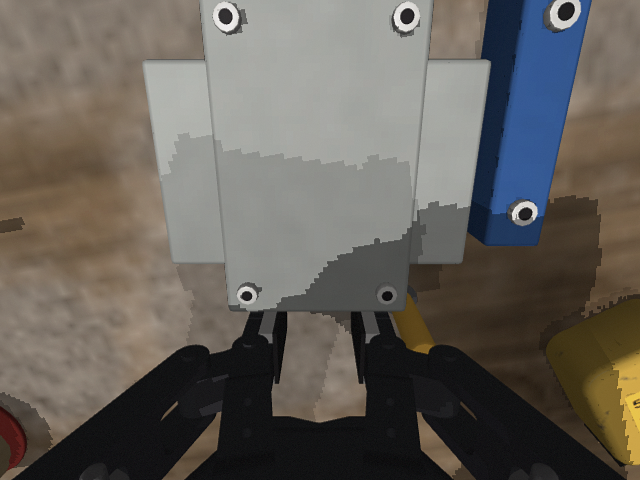

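```bash
python3 -m handwheel '[[0,0,-1.0,0,0,0],[0,-2,-0.5,0,0,0],[0,-4,0,0,0,0],[-2,-3,1,0,0,0],[-3,0,3,0,0,0],[-3,0,3,0,0,0],[-0.5,0,1.5,0,0,0],[0,0,0,0,0,0]]' 0; python3 go.py 72 125 14
```

```text
t: 16.32
tcp_pos: [0.6369, -0.012, 0.105]
eef_rot: [-1.57, 0.0, -1.749]
contact_force: [-0.4, 0.3, -0.8]
gripper_width: 0.0002
t 16.32 tcp [ 0.6369 -0.012   0.105 ] rot [-1.5701e+00  2.0000e-04 -1.7488e+00] jig mm [ 74.6 126.4] yaw-jig -89.85 F [-0.43  0.35 -0.84] Fjig [-0.48  0.26] w 0.0002 j [-0.13  0.73  0.19  1.6  -0.18  0.82 -1.61]
target world [ 0.6341 -0.0129  0.014 ] tool shift cm [ 0.14  9.1  -0.27]
```

```bash
python3 -m handwheel '[[0,3.5,-0.2,0,0,0],[0,3.3,-0.1,0,0,0],[0,1.8,0,0,0,0],[0.2,0.5,0,0,0,0],[0.5,0,0,0,0,0],[0.4,0,0,0,0,0],[0.3,0,0,0,0,0],[0,0,0,0,0,0]]'; python3 go.py 72 100.5 14
```

```text
t: 17.32
tcp_pos: [0.6314, -0.0263, 0.0149]
eef_rot: [-1.57, 0.0, -1.751]
contact_force: [0.2, 0.3, 1.0]
gripper_width: -0.0001
t 17.32 tcp [ 0.6314 -0.0263  0.0149] rot [-1.5698  0.     -1.7506] jig mm [ 71.8 111.3] yaw-jig -89.95 F [0.23 0.3  1.05] Fjig [0.17 0.33] w -0.0001 j [-0.09  0.85  0.16  1.67 -0.2   0.64 -1.57]
target world [ 0.6297 -0.037   0.014 ] tool shift cm [1.08 0.09 0.02]
```

```bash
python3 -m handwheel '[[0.2,0,0,0,0,0],[0.2,0,0,0,0,0],[0.2,0,0,0,0,0],[0.2,0,0,0,0,0],[0.15,0,0,0,0,0],[0.1,0,0,0,0,0],[0,0,0,0,0,0]]'; python3 go.py 72 100.5 14;  python3 - <<'E'
from bench import eyes; import cv2
cv2.imwrite("pics/w10.png",eyes.read_camera("wrist")["img"])
E
```

```text
t: 18.2
tcp_pos: [0.6294, -0.0362, 0.0144]
eef_rot: [-1.57, 0.0, -1.75]
contact_force: [0.6, 3.0, 1.5]
gripper_width: -0.0
t 18.2 tcp [ 0.6294 -0.0362  0.0144] rot [-1.5703e+00  1.0000e-04 -1.7500e+00] jig mm [ 71.6 101.2] yaw-jig -89.92 F [0.59 3.02 1.47] Fjig [0.04 3.07] w -0.0 j [-0.07  0.85  0.15  1.67 -0.2   0.63 -1.56]
target world [ 0.6297 -0.037   0.014 ] tool shift cm [0.07 0.04 0.04]
```

View pics/w10.png

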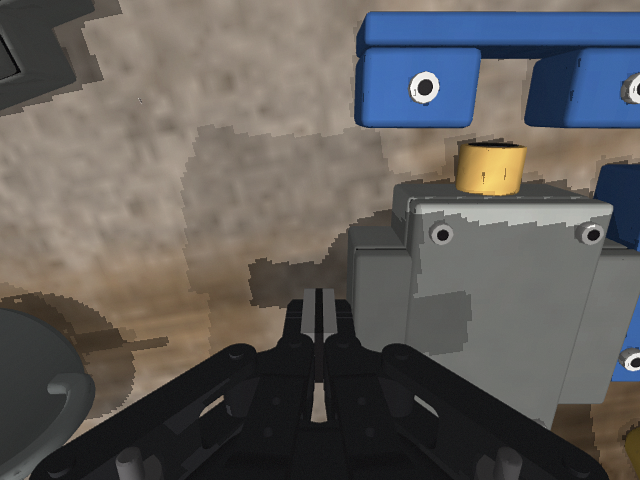

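```bash
python3 -m handwheel '[[0.1,0,0,0,0,0],[0.1,0,0,0,0,0],[0,0,0,0,0,0]]'; python3 go.py; python3 -m handwheel '[[0.1,0,0,0,0,0],[0.1,0,0,0,0,0],[0,0,0,0,0,0]]'; python3 go.py
```

```text
t: 18.62
tcp_pos: [0.6289, -0.0379, 0.0144]
eef_rot: [-1.571, 0.0, -1.75]
contact_force: [-0.3, 3.1, 2.9]
gripper_width: 0.0004
t 18.62 tcp [ 0.6289 -0.0379  0.0144] rot [-1.5707e+00  4.0000e-04 -1.7499e+00] jig mm [71.4 99.4] yaw-jig -89.91 F [-0.26  3.08  2.9 ] Fjig [-0.81  2.98] w 0.0004 j [-0.06  0.85  0.15  1.67 -0.2   0.63 -1.55]
t: 19.0
tcp_pos: [0.6289, -0.038, 0.0144]
eef_rot: [-1.571, 0.003, -1.749]
contact_force: [0.7, 6.1, 2.3]
gripper_width: -0.0003
t 19.0 tcp [ 0.6289 -0.038   0.0144] rot [-1.5707  0.0026 -1.7487] jig mm [71.4 99.3] yaw-jig -89.84 F [0.72 6.13 2.32] Fjig [-0.4   6.16] w -0.0003 j [-0.06  0.85  0.15  1.67 -0.2   0.63 -1.55]
```

```bash
python3 -m handwheel '[[-1.0,0,0,0,0,0],[-0.5,-2,0,0,0,0],[0,-4,0,0,0,0],[0,-3,-1,0,0,0],[2,0,-2.5,0,0,0],[2.5,0,-2.5,0,0,0],[2.5,0,-1.7,0,0,0],[0,0,0,0,0,0]]' 2.0; python3 go.py -12 36 14
```

```text
t: 20.0
tcp_pos: [0.5398, -0.0853, 0.104]
eef_rot: [-1.574, -0.004, -1.757]
contact_force: [0.3, 0.5, 1.0]
gripper_width: 0.0199
t 20.0 tcp [ 0.5398 -0.0853  0.104 ] rot [-1.574  -0.0043 -1.7568] jig mm [-7.7 36.8] yaw-jig -90.31 F [0.31 0.49 1.  ] Fjig [0.22 0.54] w 0.0199 j [-0.    0.62  0.18  1.87 -0.16  0.67 -1.48]
target world [ 0.5355 -0.0853  0.014 ] tool shift cm [ 0.05  9.   -0.4 ]
```

```bash
python3 - <<'E'
from bench import eyes; import cv2
cv2.imwrite("pics/w11.png",eyes.read_camera("wrist")["img"])
E
python3 go.py -12 37 14
```

```text
t 20.05 tcp [ 0.5417 -0.0831  0.1041] rot [-1.5721 -0.0024 -1.7539] jig mm [-6.3 39.3] yaw-jig -90.14 F [-0.7   0.32 -0.28] Fjig [-0.74  0.19] w 0.0202 j [-0.    0.63  0.18  1.86 -0.17  0.67 -1.48]
target world [ 0.5356 -0.0843  0.014 ] tool shift cm [ 0.21  9.01 -0.56]
```

View pics/w11.png

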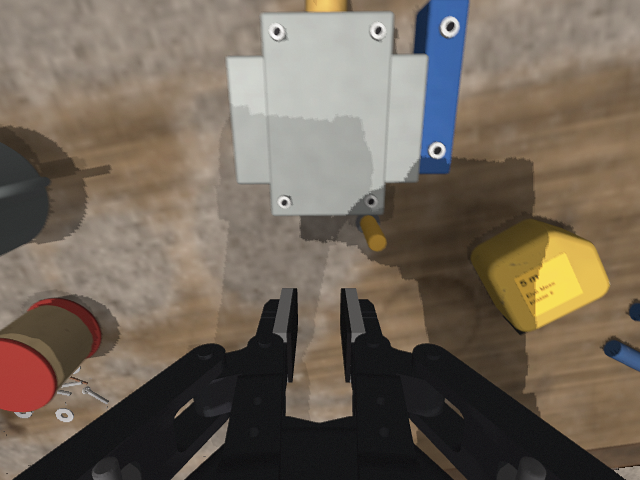

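```bash
python3 -m handwheel '[[0.1,3.5,-0.3,0,0,0],[0.1,3.0,-0.3,0,0,0],[0,1.7,0,0,0,0],[0,0.8,0,0,0,0],[0,0,0,0,0,0]]'; python3 go.py 6 37 14
```

```text
t: 20.68
tcp_pos: [0.5371, -0.0813, 0.0142]
eef_rot: [-1.571, 0.0, -1.75]
contact_force: [-0.2, -0.2, 0.7]
gripper_width: 0.0202
t 20.68 tcp [ 0.5371 -0.0813  0.0142] rot [-1.5706  0.     -1.7496] jig mm [-11.1  40.3] yaw-jig -89.89 F [-0.24 -0.19  0.69] Fjig [-0.2  -0.23] w 0.0202 j [ 0.03  0.76  0.13  1.93 -0.2   0.46 -1.45]
target world [ 0.5533 -0.0876  0.014 ] tool shift cm [0.33 0.02 1.71]
```

```bash
python3 -m handwheel '[[0.2,0,0.6,0,0,0],[0.15,0,0.6,0,0,0],[0,0,0.4,0,0,0],[0,0,0.3,0,0,0],[0,0,0.3,0,0,0],[0,0,0.4,0,0,0],[0,0,0.4,0,0,0],[0,0,0,0,0,0]]'; python3 go.py 30 37 14;  python3 - <<'E'
from bench import eyes; import cv2
cv2.imwrite("pics/w12.png",eyes.read_camera("wrist")["img"])
E
```

```text
t: 21.68
tcp_pos: [0.5668, -0.0903, 0.0143]
eef_rot: [-1.569, 0.0, -1.75]
contact_force: [-0.6, 0.9, 0.3]
gripper_width: 0.0202
t 21.68 tcp [ 0.5668 -0.0903  0.0143] rot [-1.5685  0.     -1.7497] jig mm [19.8 36.7] yaw-jig -89.9 F [-0.61  0.92  0.28] Fjig [-0.77  0.8 ] w 0.0202 j [ 0.03  0.79  0.14  1.84 -0.2   0.52 -1.45]
target world [ 0.577  -0.0919  0.014 ] tool shift cm [-0.02  0.03  1.02]
```

View pics/w12.png

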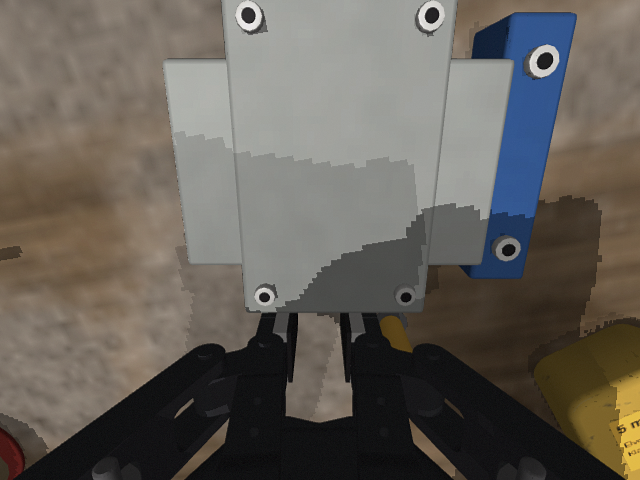

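```bash
python3 -m handwheel '[[0,0,0.2,0,0,0],[0,0,0.2,0,0,0],[0,0,0.2,0,0,0],[0,0,0.2,0,0,0],[0,0,0,0,0,0]]'; python3 go.py 30 37 14; python3 -m handwheel '[[0,0,0.1,0,0,0],[0,0,0.1,0,0,0],[0,0,0,0,0,0]]'; python3 go.py 30 37 14
```

```text
t: 22.35
tcp_pos: [0.574, -0.0917, 0.0143]
eef_rot: [-1.57, -0.0, -1.75]
contact_force: [-1.6, -0.1, 0.0]
gripper_width: 0.0202
t 22.35 tcp [ 0.574  -0.0917  0.0143] rot [-1.5697 -0.     -1.75  ] jig mm [27.1 36.6] yaw-jig -89.92 F [-1.56 -0.06  0.05] Fjig [-1.52 -0.34] w 0.0202 j [ 0.04  0.8   0.14  1.82 -0.19  0.53 -1.45]
target world [ 0.577  -0.0919  0.014 ] tool shift cm [-0.04  0.03  0.29]
t: 22.72
tcp_pos: [0.5757, -0.092, 0.0143]
eef_rot: [-1.57, 0.0, -1.75]
contact_force: [-1.8, 0.9, 1.0]
gripper_width: 0.0198
t 22.73 tcp [ 0.5757 -0.092   0.0143] rot [-1.5702  0.     -1.75  ] jig mm [28.8 36.7] yaw-jig -89.92 F [-1.75  0.9   0.98] Fjig [-1.88  0.57] w 0.0198 j [ 0.04  0.8   0.14  1.81 -0.19  0.54 -1.45]
target world [ 0.577  -0.0919  0.014 ] tool shift cm [-0.03  0.03  0.12]
```

```bash
for i in 1; do python3 -m handwheel '[[0,0,0.1,0,0,0],[0,0,0.1,0,0,0],[0,0,0,0,0,0]]'; done; python3 go.py 30 37 14; python3 -m handwheel '[[0,0,0.1,0,0,0],[0,0,0,0,0,0]]'; python3 go.py 30 37 14
```

```text
t: 23.1
tcp_pos: [0.5775, -0.0923, 0.0143]
eef_rot: [-1.571, 0.0, -1.75]
contact_force: [-2.6, -0.2, 0.3]
gripper_width: 0.0197
t 23.1 tcp [ 0.5775 -0.0923  0.0143] rot [-1.5707e+00  1.0000e-04 -1.7499e+00] jig mm [30.6 36.7] yaw-jig -89.91 F [-2.59 -0.18  0.26] Fjig [-2.52 -0.64] w 0.0197 j [ 0.04  0.8   0.14  1.81 -0.19  0.54 -1.45]
target world [ 0.577  -0.0919  0.014 ] tool shift cm [-0.03  0.03 -0.06]
t: 23.35
tcp_pos: [0.5774, -0.0923, 0.0143]
eef_rot: [-1.573, 0.0, -1.75]
contact_force: [-4.8, 1.3, 2.6]
gripper_width: 0.0199
t 23.35 tcp [ 0.5774 -0.0923  0.0143] rot [-1.5729e+00  2.0000e-04 -1.7500e+00] jig mm [30.5 36.7] yaw-jig -89.92 F [-4.8   1.32  2.59] Fjig [-4.96  0.44] w 0.0199 j [ 0.04  0.8   0.14  1.81 -0.19  0.55 -1.45]
target world [ 0.577  -0.0919  0.014 ] tool shift cm [-0.03  0.03 -0.05]
```

```bash
python3 -m handwheel '[[0,0,0.1,0,0,0],[0,0,0,0,0,0]]'; python3 go.py | head -1;  python3 -m handwheel '[[0,0,0.1,0,0,0],[0,0,0,0,0,0]]';python3 go.py | head -1
```

```text
t: 23.6
tcp_pos: [0.5774, -0.0923, 0.0142]
eef_rot: [-1.575, 0.0, -1.75]
contact_force: [-6.6, 0.6, 4.9]
gripper_width: 0.0199
t 23.6 tcp [ 0.5774 -0.0923  0.0142] rot [-1.575e+00  3.000e-04 -1.750e+00] jig mm [30.5 36.7] yaw-jig -89.92 F [-6.56  0.58  4.87] Fjig [-6.56 -0.61] w 0.0199 j [ 0.04  0.8   0.14  1.81 -0.19  0.55 -1.45]
t: 23.85
tcp_pos: [0.5774, -0.0923, 0.0141]
eef_rot: [-1.577, 0.0, -1.75]
contact_force: [-8.3, 0.9, 5.8]
gripper_width: 0.02
t 23.85 tcp [ 0.5774 -0.0923  0.0141] rot [-1.5772e+00  4.0000e-04 -1.7500e+00] jig mm [30.5 36.7] yaw-jig -89.92 F [-8.26  0.92  5.79] Fjig [-8.29 -0.58] w 0.02 j [ 0.04  0.8   0.14  1.8  -0.19  0.55 -1.45]
```

```bash
python3 -m handwheel '[[0,0,0.1,0,0,0],[0,0,0,0,0,0]]'; python3 go.py | head -1;  python3 -m handwheel '[[0,0,0.05,0,0,0],[0,0,0,0,0,0],[0,0,0,0,0,0],[0,0,0,0,0,0]]';python3 go.py | head -1
```

```text
t: 24.1
tcp_pos: [0.5773, -0.0923, 0.014]
eef_rot: [-1.579, 0.0, -1.75]
contact_force: [-8.7, 1.8, 7.9]
gripper_width: 0.0201
t 24.1 tcp [ 0.5773 -0.0923  0.014 ] rot [-1.5795e+00  5.0000e-04 -1.7500e+00] jig mm [30.4 36.7] yaw-jig -89.92 F [-8.69  1.76  7.94] Fjig [-8.87  0.17] w 0.0201 j [ 0.04  0.81  0.14  1.8  -0.19  0.56 -1.45]
t: 24.6
tcp_pos: [0.5773, -0.0923, 0.0139]
eef_rot: [-1.581, 0.001, -1.75]
contact_force: [-10.5, 1.8, 8.3]
gripper_width: 0.0198
t 24.6 tcp [ 0.5773 -0.0923  0.0139] rot [-1.5805e+00  5.0000e-04 -1.7500e+00] jig mm [30.4 36.7] yaw-jig -89.92 F [-10.54   1.8    8.33] Fjig [-10.69  -0.13] w 0.0198 j [ 0.04  0.81  0.14  1.8  -0.19  0.56 -1.45]
```

```bash
python3 -m handwheel '[[0,-0.15,0,0,0,0],[0,-0.1,0,0,0,0],[0,0,0,0,0,0]]'; python3 go.py | head -1
```

```text
t: 24.98
tcp_pos: [0.5775, -0.0922, 0.0151]
eef_rot: [-1.58, 0.0, -1.75]
contact_force: [-7.7, 0.9, -1.4]
gripper_width: 0.0201
t 24.98 tcp [ 0.5775 -0.0922  0.0151] rot [-1.5805e+00  3.0000e-04 -1.7501e+00] jig mm [30.6 36.7] yaw-jig -89.92 F [-7.75  0.92 -1.4 ] Fjig [-7.79 -0.48] w 0.0201 j [ 0.03  0.8   0.14  1.8  -0.19  0.56 -1.45]
```

```bash
python3 -m handwheel '[[0,0,0.1,0,0,0],[0,0,0.1,0,0,0],[0,0,0,0,0,0],[0,0,0,0,0,0],[0,0,0,0,0,0]]'; python3 go.py | head -1
```

```text
t: 25.6
tcp_pos: [0.5774, -0.0921, 0.0146]
eef_rot: [-1.585, 0.0, -1.75]
contact_force: [-8.6, 2.2, -0.4]
gripper_width: 0.0203
t 25.6 tcp [ 0.5774 -0.0921  0.0146] rot [-1.5851e+00  5.0000e-04 -1.7500e+00] jig mm [30.5 36.8] yaw-jig -89.92 F [-8.61  2.17 -0.36] Fjig [-8.86  0.58] w 0.0203 j [ 0.03  0.81  0.14  1.8  -0.19  0.57 -1.45]
```

```bash
python3 -m handwheel '[[0,0,0.1,0,0,0],[0,0,0,0,0,0],[0,0,0,0,0,0],[0,0,0,0,0,0]]'; python3 go.py | head -1; python3 - <<'E'
from bench import eyes; import cv2
cv2.imwrite("pics/w13.png",eyes.read_camera("wrist")["img"])
E
```

```text
t: 26.1
tcp_pos: [0.5773, -0.0922, 0.0143]
eef_rot: [-1.588, 0.0, -1.75]
contact_force: [-10.8, 2.3, 0.5]
gripper_width: 0.0204
t 26.1 tcp [ 0.5773 -0.0922  0.0143] rot [-1.5876e+00  5.0000e-04 -1.7501e+00] jig mm [30.3 36.8] yaw-jig -89.92 F [-10.82   2.29   0.5 ] Fjig [-11.05   0.31] w 0.0204 j [ 0.03  0.81  0.14  1.79 -0.19  0.57 -1.45]
```

View pics/w13.png

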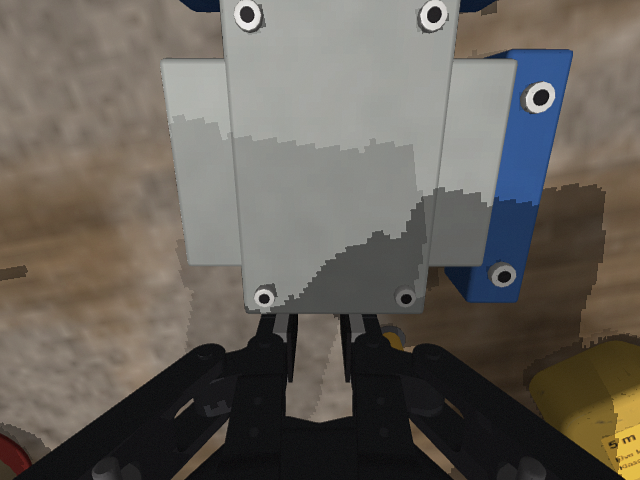

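```bash
python3 -m handwheel '[[0,0,-0.3,0,0,0],[0,0,-0.5,0,0,0],[0,0,-1.0,0,0,0],[0,-3,-0.5,0,0,0],[0,-5,0,0,0,0],[0,-5,0,0,0,0],[0,-2,0,0,0,0]]'; python3 go.py -100 -150 170
```

```text
t: 27.02
tcp_pos: [0.5651, -0.0903, 0.1711]
eef_rot: [-1.561, 0.0, -1.75]
contact_force: [-0.0, -0.2, -0.4]
gripper_width: 0.0202
t 27.02 tcp [ 0.5651 -0.0903  0.1711] rot [-1.5605e+00  3.0000e-04 -1.7500e+00] jig mm [18.  36.5] yaw-jig -89.92 F [-0.   -0.18 -0.42] Fjig [ 0.03 -0.18] w 0.0202 j [-0.01  0.56  0.2   1.74 -0.14  0.84 -1.49]
target world [ 0.4155 -0.2525  0.17  ] tool shift cm [ 18.63  -0.02 -11.83]
```

Clear the top view by moving right (tool +x), well above everything.

```bash
python3 -m handwheel '[[4.5,0,-0.5,0,0,0],[4.5,0,-0.5,0,0,0],[4.5,0,-0.5,0,0,0],[4.5,0,-0.5,0,0,0],[4.5,0,-0.5,0,0,0],[4.5,0,-0.5,0,0,0],[4.5,0,-0.5,0,0,0],[0,0,0,0,0,0]]'; python3 pose.py; python3 - <<'E'
from bench import eyes,env; import cv2
i=eyes.read_camera("top")["img"]; cv2.imwrite("pics/t14.png",i)
cv2.imwrite("pics/t14c.png",cv2.resize(i[170:310,340:480],None,fx=4.2,fy=4.2,interpolation=cv2.INTER_CUBIC))
E
```

```text
t: 28.02
tcp_pos: [0.469, -0.3997, 0.1677]
eef_rot: [-1.568, -0.006, -1.759]
contact_force: [0.0, 0.5, -0.1]
gripper_width: 0.0197
blue [415.86793675 186.87973043] rect centre mm [ 725.4 -125.1] size [109.9   8.1] ang 79.74
blue [394.03200798 192.20018422] rect centre mm [714.2 -86.3] size [37.7 23.4] ang 80.9
blue [433.47256934 200.15917403] rect centre mm [ 701.6 -157.2] size [37.7 23.9] ang 78.33
blue [442.4771028 244.914753 ] rect centre mm [ 620.6 -173.3] size [20.5 93.2] ang 79.1
box rect [ 640.8 -109.1] [108.7 108.6] 79.7
box centroid [ 0.6404 -0.1091  0.04  ]
post [ 0.5408 -0.1229  0.045 ]
```

View pics/t14.png

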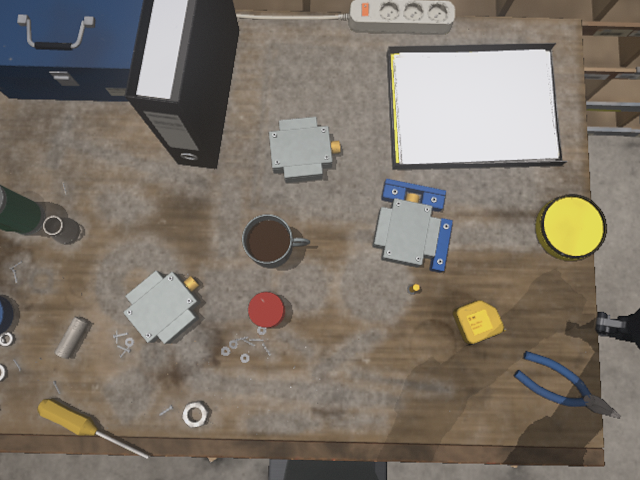

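View pics/t14c.png

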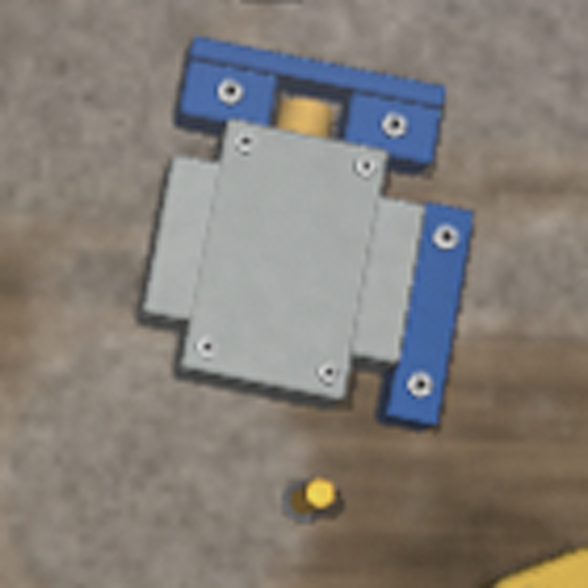

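```bash
python3 -c "
from bench import env
print(env.get_obs()['contact_force'], env.sign_off())"
```

```text
the job is handed in; nothing more can be done
[0.80345477 0.58283354 0.02263114] None
```

The job is handed in after about 28 s of the 72 s. No verdict came back, but my last checks all put the box home.

**What I did:** I picked the box nearest the base (0.50 m away). With the closed fingers in its near-left recess, I pressed it onto the post and swung it a quarter turn clockwise, with about 5–7 N on the tool. I then slid it forward clear of the pin, sideways onto the side stop, and along it until the spigot went into the slot. At the back stop I pressed it home, holding about 11 N for half a second, then backed off.

**Last checks:**
- **Box position:** the top camera puts its centre at jig x ≈ 95.7 mm and y ≈ 31.5 mm (target 96 and 31). It is square to within about 0.1° and the spigot is in the slot. The camera calibration is only good to about 2 mm.
- **Bystanders:** the mug, tape measure and reel look unmoved in the top picture; I did not measure them.
- **Robot:** the arm is clear, with only sensor noise on the wrist force.

**What disagreed:**
- **Pressing home:** on the first press the tool also bore down with about 8 N (about 13.5 N in all), so I raised it a little and pressed again with almost no downward force.
- **Side stop contact:** the tool stopped about 1 mm past where I had worked out, which I put down to calibration.
- **Force on the back stop:** I never measured this directly. I took it from the wrist reading, which bench friction can only lower at the stop.

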